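Put the gear selector into its third slot

TASK

The gear selector unit on the bench is being checked and its lever stands in neutral. With the outside of the fingers, push the lever by its ball knob across to the right as far as it goes, then push it forward, away from you, fully home into the third slot, and take your hand away. Push gently, do not grip the knob or lever, do not let the lever run into any other slot on the way, and leave the heat sink and the two capacitors where they stand.

Things in the scene. Friction and masses are not known exactly. Their poses are not given: they have to be found in the camera images.
- selector: Gear selector unit, bolted down: grey box 90 x 98 mm on a foot plate 126 x 98 mm raised on four 14 mm feet, with a bare metal gate plate as its top, 103 mm above the bench. Origin: centre of its underside on the bench; +x forward (away from the robot), +y left, z up. The lever swings about the point (0, 0, 44 mm): first sideways about x, then forward about its own y.
- gate (a point): Centre of the gate opening, on the plate's top; axes as the unit. A cross channel 17 mm wide runs along y, and three slots 17 mm wide parallel to x cross it at y = +26 (first, left), 0 (second) and -26 mm (third, right), running forward and backward to x = +-30 mm. The plate between slots is 9 mm wide with round tips. The channel ends at the outer walls of the first and third slot.
- across (a joint): Sideways swing of the lever, rad: grows as the knob goes right (-y). -0.44 in line with the first slot, 0 the second, +0.44 the third; the channel stops it at about +-0.45. Starts between -0.42 and -0.05. No spring; friction keeps it where it is left, 1 to 2 N at the knob moves it.
- forward (a joint): Forward swing of the lever, rad: 0 neutral, in the cross channel (play up to +-0.05); grows as the knob goes forward (+x), negative toward the robot. In the third slot the far end stops it at about 0.36 rad. No spring; friction keeps it, 1 to 2 N at the knob moves it.
- knob (a point): Centre of the lever's black ball knob, 34 mm in diameter, 115 mm from the pivot (159 mm above the bench when upright, about 148 mm when swung to the third slot); the 12 mm shaft with a 20 mm wide collar lies below it. Its z axis runs along the lever.
- heat_sink: Loose black finned heat sink, 40 x 50 x 26 mm, nearer the robot than the unit; origin at the centre of its underside. Must stay.
- capacitor_can: Loose round capacitor can standing upright, 35 mm in diameter, 62 mm tall, right of the unit; origin at the centre of its underside. Must stay.
- motor_capacitor: Loose oval capacitor standing upright, 28 x 46 x 91 mm, right of and nearer than the unit; origin at the centre of its underside. Must stay.
There are look-alikes about, which are no part of the job. There is more than one size of the selector; the one meant has the size given above.

How it is judged:
By the outcome, as a careful person would: the job done as asked, in the order asked, and still so for the second after the job is handed in, with the robot touching nothing.
It also fails if it takes over 37 s, if anything falls off the work surface, if the arm or the gripper's body presses on something with over 40 N, if the wrist force passes 120 N, or if a joint passes its speed limit or range.

ROBOT

A 6-joint arm with a two-finger parallel gripper is mounted at the origin on a cart in front of the work surface, level with it; the furniture and walls round the work are solid. World frame = base frame: x ahead of the robot, y to its left, z up, the work surface at z = 0. Lengths are in mm, angles in rad, forces in N, time in s.
With the tool pointing down it reaches from about 275 to 875 mm from the base axis. Payload 12.5 kg.
Tool frame: the origin (TCP) lies at the centre of the arm's flange, where the gripper is bolted on; the fingertips stand 173 mm ahead of it and the grasp point (between the pads) lies 155 mm ahead of it; z points along the fingers, y is the line along which they close (so a half turn about z gives the same grasp; the last joint's range is limited). The gripper opens to 85 mm and grips with 20 to 120 N. Pads are 22 mm wide; open, the fingers measure 114 mm over their backs; the gripper's body (76 mm by 85 mm) begins 54 mm behind the grasp point. The pads swing forward as they close: fully open they stand 13 mm farther back than shut.
Start: joints at [-1.397, 0.351, 1.652, -0, 1.139, -0.085], TCP at [140.777, -531.665, 404.69] pointing down, gripper open.
Joint ranges: [-2.75, 2.75], [-0.79, 2.1], [0.01, 2.65], [-1.57, 4.71], [0.07, 3.14], [-2.87, 2.87]. Speed limits (rad/s): [2.22, 2.22, 2.79, 3.14, 3.14, 3.14].

INTERFACE

Orientations are given as a unit quaternion [x, y, z, w].
In Python, from rig import * gives the robot as it stands.
- The arm moves only by the tool move_arm, never from a script. Its argument "plan" is a list of rows, each a list of 3 entries, a list of its own where there are three numbers: the shift along the tool's x, y, z scaled (see below), then the turn about the tool's z scaled (see below), then the opening, from 0 (shut) to 1 (fully open). In form: [[[tx, ty, tz], roll, claw], ...]. A call has exactly 5 rows; each row shifts and turns the commanded pose from where the row before left it, along the tool's axes as they then stand; what a row does not reach is not made up. The controller multiplies each number of a shift by 2 cm and each number of a turn by 5 degrees. A row lasts 1/12 s, in which the tool goes at most 41.7 mm and 7.16 degrees, less where a joint would pass 70% of its speed; a pose out of reach is approached as far as the arm can. A call with a number of a shift or a turn outside -1 to 1 is refused whole. A call with a gripper value outside its range is refused whole. The fingers move at their own pace and stop on an object; "newtons" is the grip in N (left out, the last holds). Time passes only in rows, so rows that do not move let the fingers close, or fill a call up. It gives the time, the measured TCP pose, the force, the opening and the grip force at its end, in the units of the state.
- get_state(): the state, without advancing time (a new reading comes with each control period).
- camera(name): name is "side" or "top"; returns the picture (420x560x3 uint8, red, green, blue); there is no depth.
- calibration(name): a dict with "fx", "fy", "cx", "cy" (pixels), "world_from_camera" (4x4, takes a point from camera to world coordinates). Camera axes: x right, y down, z forward; pixel columns grow to the right and rows downward; lengths in mm; the calibration is good to about 2 mm. A picture is of the moment at which its call begins. calibration takes no time and is no camera call.
- close_job(): hands the job in; it is judged then, once.
The state is a dict: "t": time; "joint_pos": joint angles; "qd": joint speeds; "joint_efforts": joint torques, N m; "eef_pos": TCP position; "eef_rot": TCP orientation; "ft_force": force on the tool from outside, world axes, zero at the start; "wrist_torque": the same for the moment, N m; "opening": opening from 0.0 (shut) to 1.0 (fully open); "gripper_force": force on a finger pad.
Only numpy, scipy, OpenCV 4.12 (cv2) and the standard library are available. Lean on these libraries where they do the work, as an engineer would, in place of code of your own. Each camera call takes 0.05 s, during which the arm holds its last target. There are 200 camera calls.

## Working session

There is one attempt and no reset: what is moved stays moved. The work goes in short steps, Python scripts to look and compute and a tool call to move; the robot and the scene stay as the last step left them, time stands still between calls to the robot, and variables do not carry over. Pictures are saved under pics/ and viewed, at most 10 in all, crops included, and the job is handed in when it is done.

Besides the shell and the picture viewer there is one more tool, called after ">>>" by a JSON object that holds its "op" and its "data", one argument or row to a line. move_arm: Moves the arm, as the interface text tells. Its arguments: {"type":"object","properties":{"plan":{"type":"array"},"newtons":{"type":"number"}},"required":["plan"]}

```bash
mkdir -p pics; ls; python3 - <<'E'
from rig import *
import cv2,json
s=get_state(); print(s)
for n in("side","top"):
    cv2.imwrite(f"pics/{n}0.png",camera(n)[:,:,::-1]); c=calibration(n); print(n,c)
E
```

```text
pics
{'t': 0.0, 'joint_pos': array([-1.39660237e+00,  3.51228285e-01,  1.65242983e+00,  5.81159720e-06,
        1.13911229e+00, -8.46010922e-02]), 'qd': array([ 0.00259054,  0.00052375, -0.0019335 , -0.00011349,  0.00135803,
       -0.00071758]), 'joint_efforts': array([ 3.40539504e-03, -5.06096113e+01, -2.91402233e+01,  1.06412742e-04,
        4.45999365e-03, -4.94278709e-06]), 'eef_pos': array([ 140.75523346, -531.54653393,  404.16048045]), 'eef_rot': array([ 9.91639801e-01,  1.29035496e-01, -2.37347678e-05, -5.88401423e-04]), 'ft_force': array([-0.24171829, -0.05303994, -0.63475449]), 'wrist_torque': array([-0.00027085, -0.00017667, -0.03552064]), 'gripper_force': 0.0, 'opening': 1.0001778200324039}
side {'fx': 500.6093339333125, 'fy': 500.6093339333125, 'cx': 274.552401342017, 'cy': 207.18282930234253, 'world_from_camera': array([[ 8.31212967e-01, -2.67134936e-01,  4.87569409e-01,
        -1.70934439e+02],
       [-5.55819149e-01, -3.79974543e-01,  7.39381106e-01,
        -1.28563419e+03],
       [-1.22505612e-02, -8.85583578e-01, -4.64318480e-01,
         7.35857812e+02],
       [ 0.00000000e+00,  0.00000000e+00,  0.00000000e+00,
         1.00000000e+00]])}
top {'fx': 409.226477676666, 'fy': 409.226477676666, 'cx': 286.56065838612847, 'cy': 205.2456483069975, 'world_from_camera': array([[-1.75278991e-03, -9.92376460e-01,  1.23231043e-01,
         3.67120919e+02],
       [-9.99987586e-01,  2.31421043e-03,  4.41284749e-03,
        -2.76956175e+02],
       [-4.66438854e-03, -1.23221778e-01, -9.92368196e-01,
         9.99769868e+02],
       [ 0.00000000e+00,  0.00000000e+00,  0.00000000e+00,
         1.00000000e+00]])}
```

View pics/side0.png

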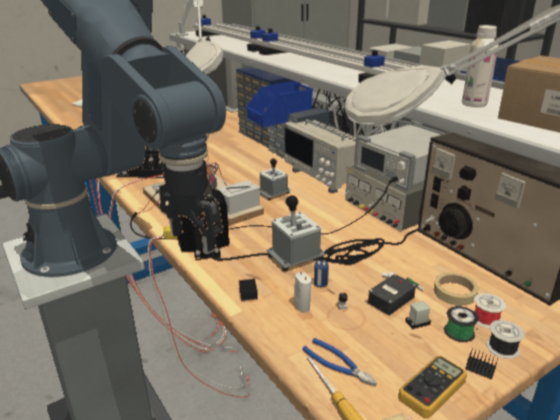

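View pics/top0.png

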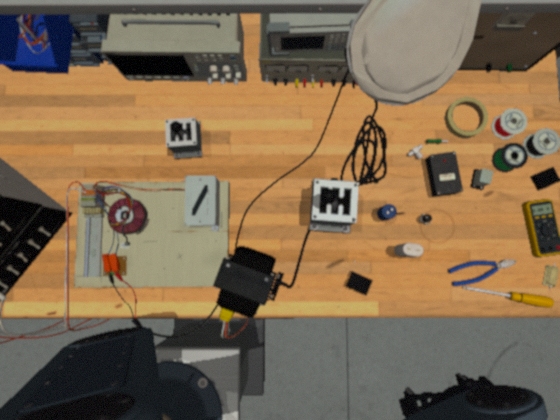

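The side view shows the unit at about (297,238) with its knob at (292,202). The top view shows its gate plate at about (334,202), the blue can at (388,212), the oval capacitor at (408,250) and the heat sink at (359,283). Next I'll look closer.

```bash
python3 - <<'E'
import cv2,numpy as np
s=cv2.imread("pics/side0.png")[180:310,230:350]; t=cv2.imread("pics/top0.png")[165:300,295:430]
a=cv2.resize(s,(390*120//130,390),interpolation=cv2.INTER_CUBIC)
a=cv2.resize(s,None,fx=3,fy=3,interpolation=cv2.INTER_CUBIC); b=cv2.resize(t,None,fx=3,fy=3,interpolation=cv2.INTER_CUBIC)
a=cv2.copyMakeBorder(a,0,b.shape[0]-a.shape[0],0,0,cv2.BORDER_CONSTANT)
cv2.imwrite("pics/z0.png",np.hstack([a,b])); print(a.shape,b.shape)
E
```

```text
(405, 360, 3) (405, 405, 3)
```

View pics/z0.png

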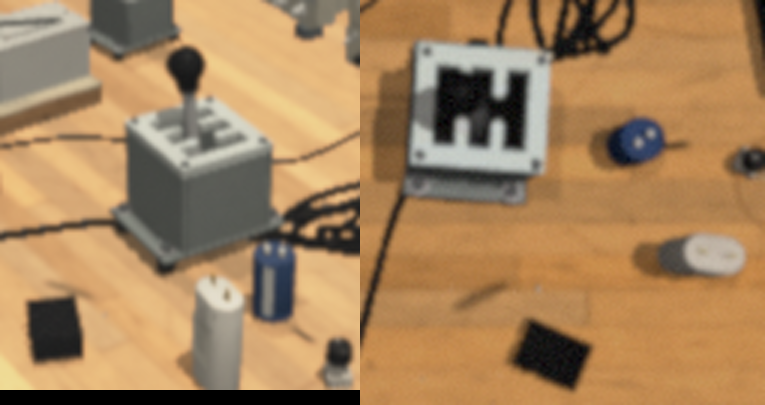

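The zoom shows the gate plate corners in the top crop at about (415,43), (553,50), (545,175) and (410,168). In the side view the knob is at crop (185,66), which is picture pixel (292,202). It appears left of the middle slot.

```bash
cat >h.py <<'E'
from rig import *
import cv2,numpy as np
from scipy.optimize import least_squares
def ray(n,p):
    c=calibration(n);T=c["world_from_camera"]
    d=T[:3,:3]@np.array([(p[0]-c["cx"])/c["fx"],(p[1]-c["cy"])/c["fy"],1]);return T[:3,3],d/np.linalg.norm(d)
def onplane(n,p,z):
    o,d=ray(n,p);return o+d*(z-o[2])/d[2]
def proj(n,P):
    c=calibration(n);T=np.linalg.inv(c["world_from_camera"]);q=T[:3,:3]@np.asarray(P)+T[:3,3]
    return np.array([c["cx"]+c["fx"]*q[0]/q[2],c["cy"]+c["fy"]*q[1]/q[2]])
E
python3 - <<'E'
from h import *
t=cv2.imread("pics/top0.png"); roi=t[170:240,300:365]
g=roi.min(axis=2); m=(g>140).astype(np.uint8)
cs,_=cv2.findContours(m,cv2.RETR_EXTERNAL,cv2.CHAIN_APPROX_NONE); c=max(cs,key=cv2.contourArea)
r=cv2.minAreaRect(c.astype(np.float32)+[300,170]); print(r,cv2.contourArea(c))
b=cv2.boxPoints(r); W=np.array([onplane("top",p,103) for p in b]); print(W.round(1)); ctr=W.mean(0)
print("ctr",ctr,[np.linalg.norm(W[i]-W[i-1]) for i in range(4)])
# side knob : dark blob
s=cv2.imread("pics/side0.png"); roi=s[190:215,280:305].max(axis=2); m=(roi<60).astype(np.uint8)
cs,_=cv2.findContours(m,cv2.RETR_EXTERNAL,cv2.CHAIN_APPROX_NONE);c=max(cs,key=cv2.contourArea)
(u,v),rad=cv2.minEnclosingCircle(c); print("knob",u+280,v+190,rad)
k=[u+280,v+190]
E=W-ctr; e=W[1]-W[0]
# x axis of unit: edge direction closest to world x
ed=[W[i]-W[i-1] for i in range(4)]; ex=max(ed,key=lambda q:q[0]); yaw=np.arctan2(ex[1],ex[0]); print("yaw",yaw)
R=np.array([[np.cos(yaw),-np.sin(yaw),0],[np.sin(yaw),np.cos(yaw),0],[0,0,1]])
for name,px in(("side",k),):
    o,d=ray(name,px); pv=np.array([ctr[0],ctr[1],44])
    f=lambda a:np.cross(d,pv+R@(115*np.array([np.sin(a[1]),-np.sin(a[0])*np.cos(a[1]),np.cos(a[0])*np.cos(a[1])]))-o)
    sol=least_squares(f,[-.2,0]); a=sol.x; P=pv+R@(115*np.array([np.sin(a[1]),-np.sin(a[0])*np.cos(a[1]),np.cos(a[0])*np.cos(a[1])]))
    print("across,fwd",a,sol.cost,P,"in top",proj("top",P))
f=lambda p,z:onplane("top",p,z).round(0)
print("can",f((388.5,212),62),"motor",f((413.5,250),91),"sink",f((359,283),26))
E
```

```text
Traceback (most recent call last):
cv2.error: OpenCV(4.12.0) /io/opencv/modules/imgproc/src/convhull.cpp:143: error: (-215:Assertion failed) total >= 0 && (depth == CV_32F || depth == CV_32S) in function 'convexHull'
```

```bash
cat >m.py <<'E'
from h import *
t=cv2.imread("pics/top0.png"); roi=t[170:240,300:365]
g=roi.min(axis=2); m=(g>140).astype(np.uint8)
cs,_=cv2.findContours(m,cv2.RETR_EXTERNAL,cv2.CHAIN_APPROX_NONE,offset=(300,170)); c=max(cs,key=cv2.contourArea)
r=cv2.minAreaRect(c); print(r,cv2.contourArea(c))
b=cv2.boxPoints(r); W=np.array([onplane("top",p,103) for p in b]); print(W.round(1)); ctr=W.mean(0)
print("ctr",ctr,[np.linalg.norm(W[i]-W[i-1]) for i in range(4)])
s=cv2.imread("pics/side0.png"); roi=s[190:215,280:305].max(axis=2); m=(roi<60).astype(np.uint8)
cs,_=cv2.findContours(m,cv2.RETR_EXTERNAL,cv2.CHAIN_APPROX_NONE);c=max(cs,key=cv2.contourArea)
(u,v),rad=cv2.minEnclosingCircle(c); print("knob",u+280,v+190,rad)
k=[u+280,v+190]
ed=[W[i]-W[i-1] for i in range(4)]; ex=max(ed,key=lambda q:q[0]); yaw=np.arctan2(ex[1],ex[0]); print("yaw",yaw)
R=np.array([[np.cos(yaw),-np.sin(yaw),0],[np.sin(yaw),np.cos(yaw),0],[0,0,1]])
pv=np.array([ctr[0],ctr[1],44])
K=lambda a:pv+R@(115*np.array([np.sin(a[1]),-np.sin(a[0])*np.cos(a[1]),np.cos(a[0])*np.cos(a[1])]))
o,d=ray("side",k)
sol=least_squares(lambda a:np.cross(d,K(a)-o),[-.2,0]); a=sol.x
print("across,fwd",a,sol.cost,K(a),"in top",proj("top",K(a)))
f=lambda p,z:onplane("top",p,z).round(0)
print("can",f((388.5,212),62),"motor",f((413.5,250),91),"sink",f((359,283),26))
print("third neutral",K((.44,0)),"third home",K((.44,.36)))
E
python3 m.py
```

```text
((334.9010009765625, 200.3857879638672), (44.60065460205078, 40.682064056396484), 4.085616588592529) 817.0
[[ 447.7 -327.1  103. ]
 [ 538.3 -334.4  103. ]
 [ 530.9 -433.1  103. ]
 [ 440.5 -424.7  103. ]]
ctr [ 489.33633503 -379.82110263  103.        ] [np.float64(97.83168997981528), np.float64(90.90056017155933), np.float64(99.03985692862938), np.float64(90.78139926665243)]
knob 291.5 203.34615421295166 6.820926666259766
yaw -0.08017701330408224
across,fwd [-0.0484492  -0.07023223] 1.354309535838114e-21 [ 481.73715794 -373.63686112  158.58188192] in top [334.98599598 200.27130046]
can [ 467. -507.   62.] motor [ 380. -553.   91.] sink [ 304. -442.   26.]
third neutral [ 485.41322765 -428.64678529  148.04644127] third home [ 526.04610662 -428.76151911  141.3767339 ]
```

```bash
python3 - <<'E'
import cv2,numpy as np
s=cv2.imread("pics/side0.png")[190:240,265:325]; t=cv2.imread("pics/top0.png")[172:232,308:364]
t=np.clip(t.astype(float)*2.5,0,255).astype(np.uint8)
a=cv2.resize(s,(420,350),interpolation=cv2.INTER_NEAREST); b=cv2.resize(t,(392,420),interpolation=cv2.INTER_NEAREST)
b=b[:350,:380]
cv2.imwrite("pics/z1.png",np.hstack([a,b]))
E
```

```text
(no output)
```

View pics/z1.png

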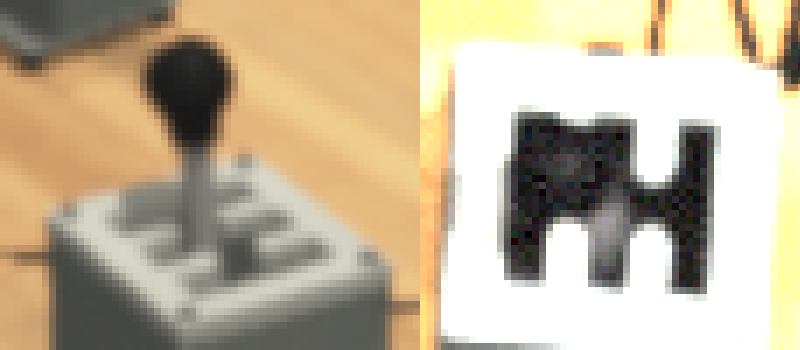

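In the contrast zoom the ball centre sits at crop (186,84) in the side half, which is picture pixel (291.1,201.5). In the top half it is at crop (568,162), pixel (328.7,194.6), between slots one and two. I'll triangulate from these.

```bash
python3 - <<'E'
from m import *
ps={"side":(291.1,201.5),"top":(328.7,194.7)}
fit=least_squares(lambda a:np.concatenate([proj(n,K(a))-p for n,p in ps.items()]),[-.2,0])
print("ALL",fit.x,fit.fun,K(fit.x))
U=lambda p:ctr*[1,1,0]+R@np.array(p)
for q in [(0,40,0),(0,60,0),(-25,-50,0),(-60,-50,0)]: print(q,U(q).round(1))
q=get_state(); from scipy.spatial.transform import Rotation as Ro
print(Ro.from_quat(q["eef_rot"]).as_matrix().round(3))
iu=lambda P:R.T@(np.array(P)-ctr*[1,1,0])
print(iu((467,-507,0)),iu((380,-553,0)),iu((304,-442,0)))
E
```

```text
((334.9010009765625, 200.3857879638672), (44.60065460205078, 40.682064056396484), 4.085616588592529) 817.0
[[ 447.7 -327.1  103. ]
 [ 538.3 -334.4  103. ]
 [ 530.9 -433.1  103. ]
 [ 440.5 -424.7  103. ]]
ctr [ 489.33633503 -379.82110263  103.        ] [np.float64(97.83168997981528), np.float64(90.90056017155933), np.float64(99.03985692862938), np.float64(90.78139926665243)]
knob 291.5 203.34615421295166 6.820926666259766
yaw -0.08017701330408224
across,fwd [-0.0484492  -0.07023223] 1.354309535838114e-21 [ 481.73715794 -373.63686112  158.58188192] in top [334.98599598 200.27130046]
can [ 467. -507.   62.] motor [ 380. -553.   91.] sink [ 304. -442.   26.]
third neutral [ 485.41322765 -428.64678529  148.04644127] third home [ 526.04610662 -428.76151911  141.3767339 ]
ALL [-0.1707257   0.01179675] [ 0.75578915 -0.73605534 -0.20624907  0.65795664] [ 492.25330104 -360.45565737  157.32021373]
(0, 40, 0) [ 492.5 -339.9    0. ]
(0, 60, 0) [ 494.1 -320.     0. ]
(-25, -50, 0) [ 460.4 -427.7    0. ]
(-60, -50, 0) [ 425.5 -424.9    0. ]
[[ 0.967  0.256 -0.   ]
 [ 0.256 -0.967  0.001]
 [ 0.    -0.001 -1.   ]]
[ -12.0786777  -128.55928338    0.        ] [ -95.11500165 -181.37943961    0.        ] [-179.76097158  -76.82294878    0.        ]
```

```bash
cat >w.py <<'E'
import numpy as np
from rig import *
from scipy.spatial.transform import Rotation as Ro
C=np.array([489.3,-379.8,0]);R=Ro.from_euler('z',-.0802).as_matrix()
def show():
    s=get_state();M=Ro.from_quat(s["eef_rot"]).as_matrix();p=R.T@(s["eef_pos"]-C)
    print("t",round(s["t"],2),"unit TCP",p.round(1),"tip z",round(s["eef_pos"][2]-173,1),"yaw off deg",round(np.degrees(np.arctan2(M[1,0],M[0,0])+.0802),2),
    "F unit",(R.T@s["ft_force"]).round(2),"open",round(s["opening"],2),"z",M[:,2].round(3))
show()
E
python3 w.py
```

```text
t 0.1 unit TCP [-335.3 -179.2  404.2] tip z 231.2 yaw off deg 19.42 F unit [-1.07  0.18 -0.06] open 1.0 z [-0.     0.001 -1.   ]
```

>>> {"op": "move_arm", "data": {
  "plan": [
    [[0,0,0],0.97,0],
    [[0,0,0],0.97,0],
    [[0,0,0],0.97,0],
    [[0,0,0],0.97,0],
    [[0,0,0],0,0]
  ],
  "newtons": 20
}}

```text
t: 0.52
eef_pos: [140.8, -531.6, 404.4]
eef_rot: [0.999, -0.042, -0.0, -0.0]
ft_force: [0.1, 0.5, -0.3]
opening: 0.301
gripper_force: 0.0
```

```bash
python3 w.py
```

```text
t 0.52 unit TCP [-335.3 -179.2  404.4] tip z 231.4 yaw off deg -0.19 F unit [ 0.06  0.54 -0.34] open 0.3 z [-0.     0.001 -1.   ]
```

>>> {"op": "move_arm", "data": {
  "plan": [
    [[0.6,-0.5,0],0,0],
    [[0.9,-0.75,0],0,0],
    [[0.9,-0.75,0],0,0],
    [[0.9,-0.75,0],0,0],
    [[0.9,-0.75,0],0,0]
  ]
}}

```text
t: 0.93
eef_pos: [230.8, -467.8, 404.5]
eef_rot: [0.999, -0.038, -0.0, -0.0]
ft_force: [0.3, 0.4, 0.3]
opening: -0.002
gripper_force: 0.0
```

>>> {"op": "move_arm", "data": {
  "plan": [
    [[0.9,-0.75,0],0,0],
    [[0.9,-0.75,0],0,0],
    [[0.9,-0.75,0],0,0],
    [[0.9,-0.75,0],0,0],
    [[0.9,-0.75,0],0,0]
  ]
}}

```text
t: 1.35
eef_pos: [326.6, -400.2, 404.5]
eef_rot: [0.999, -0.038, -0.0, -0.0]
ft_force: [-0.1, 0.2, -0.2]
opening: 0.003
gripper_force: 0.0
```

>>> {"op": "move_arm", "data": {
  "plan": [
    [[0.9,-0.75,0],0,0],
    [[0.9,-0.75,0],0,0],
    [[0.9,-0.75,0],0,0],
    [[0.9,-0.75,0],0,0],
    [[0,0,0],0,0]
  ]
}}

```text
t: 1.77
eef_pos: [404.5, -345.1, 404.5]
eef_rot: [0.999, -0.037, 0.0, -0.0]
ft_force: [1.1, -0.4, -0.5]
opening: 0.001
gripper_force: 0.0
```

```bash
python3 w.py
```

```text
t 1.77 unit TCP [-87.3  27.8 404.5] tip z 231.5 yaw off deg 0.33 F unit [ 1.1  -0.27 -0.47] open 0.0 z [ 0.     0.001 -1.   ]
```

>>> {"op": "move_arm", "data": {
  "plan": [
    [[0.9,-0.6,0],0,0],
    [[0.9,-0.6,0],0,0],
    [[0.9,-0.6,0],0,0],
    [[0.9,-0.6,0],0,0],
    [[0.8,0,0],0,0]
  ]
}}

```text
t: 2.18
eef_pos: [494.7, -304.8, 404.5]
eef_rot: [0.999, -0.038, -0.0, -0.0]
ft_force: [0.1, -0.2, 0.2]
opening: 0.0
gripper_force: 0.0
```

>>> {"op": "move_arm", "data": {
  "plan": [
    [[0,0,0.9],0,0],
    [[0,0,0.9],0,0],
    [[0,0,0.9],0,0],
    [[0,0,0.9],0,0],
    [[0,0,0.9],0,0]
  ]
}}

```text
t: 2.6
eef_pos: [493.5, -306.4, 313.7]
eef_rot: [0.999, -0.039, -0.0, -0.0]
ft_force: [0.2, -0.2, 0.4]
opening: -0.0
gripper_force: 0.0
```

```bash
python3 - <<'E'
from w import *
from h import proj
import cv2
s=camera("side")[150:280,220:360,::-1]; t=camera("top")[150:280,260:400,::-1]
cv2.imwrite("pics/a1.png",cv2.resize(np.hstack([s,t]),None,fx=2.8,fy=2.8,interpolation=cv2.INTER_CUBIC))
E
```

```text
t 2.6 unit TCP [ -1.7  73.5 313.7] tip z 140.7 yaw off deg 0.18 F unit [ 0.23 -0.18  0.44] open -0.0 z [-0.  0. -1.]
```

View pics/a1.png

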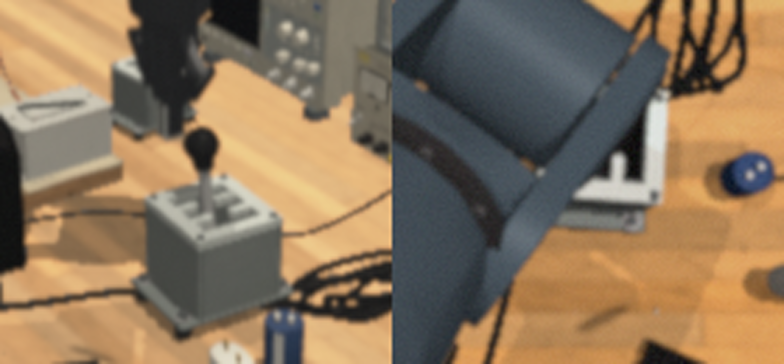

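The side half shows the closed fingertips at (172,115), to the left of the knob at (202,148), with a clear gap. The arm hides the knob in the top view. I'll approach and push right slowly.

>>> {"op": "move_arm", "data": {
  "plan": [
    [[0.1,0.2,0.05],0,0],
    [[0,0.2,0],0,0],
    [[0,0.2,0],0,0],
    [[0,0.2,0],0,0],
    [[0,0.15,0],0,0]
  ]
}}

```text
t: 3.12
eef_pos: [494.3, -325.9, 314.4]
eef_rot: [0.999, -0.04, 0.0, 0.0]
ft_force: [0.3, 0.2, -0.1]
opening: 0.001
gripper_force: 0.0
```

>>> {"op": "move_arm", "data": {
  "plan": [
    [[0,0.15,0],0,0],
    [[0,0.15,0],0,0],
    [[0,0.15,0],0,0],
    [[0,0.15,0],0,0],
    [[0,0.15,0],0,0]
  ]
}}

```text
t: 3.53
eef_pos: [493.2, -340.3, 313.7]
eef_rot: [0.999, -0.04, -0.0, -0.0]
ft_force: [-0.6, 1.2, 1.3]
opening: 0.004
gripper_force: 0.7
```

```bash
python3 w.py
```

```text
t 3.53 unit TCP [  0.7  39.6 313.7] tip z 140.7 yaw off deg 0.03 F unit [-0.65  1.2   1.34] open 0.0 z [-0.  0. -1.]
```

>>> {"op": "move_arm", "data": {
  "plan": [
    [[0,0.2,0],0,0],
    [[0,0.2,0],0,0],
    [[0,0.2,0],0,0],
    [[0,0.2,0],0,0],
    [[0,0.2,0],0,0]
  ]
}}

```text
t: 3.95
eef_pos: [491.5, -360.6, 313.7]
eef_rot: [0.999, -0.04, -0.0, 0.0]
ft_force: [-0.1, 0.1, 0.6]
opening: -0.001
gripper_force: 0.5
```

```bash
python3 - <<'E'
from w import *
import cv2
s=camera("side")[170:260,240:350,::-1]; t=camera("top")[150:240,290:400,::-1]
cv2.imwrite("pics/a2.png",cv2.resize(np.hstack([s,t]),None,fx=3.6,fy=3.6,interpolation=cv2.INTER_CUBIC))
E
```

```text
t 3.95 unit TCP [  0.7  19.4 313.7] tip z 140.7 yaw off deg 0.02 F unit [-0.09  0.05  0.55] open -0.0 z [-0. -0. -1.]
```

View pics/a2.png

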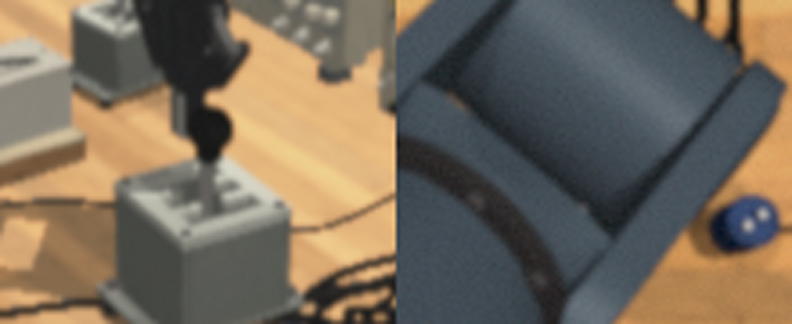

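The side half shows the knob at crop (212,128), touching the right side of the fingers and past upright, with the lever still in the channel. The push continues.

>>> {"op": "move_arm", "data": {
  "plan": [
    [[0,0.2,0],0,0],
    [[0,0.2,0],0,0],
    [[0,0.2,0],0,0],
    [[0,0.2,0],0,0],
    [[0,0.2,0],0,0]
  ]
}}

```text
t: 4.47
eef_pos: [489.9, -380.4, 313.5]
eef_rot: [0.999, -0.04, -0.0, -0.0]
ft_force: [0.3, 0.1, -1.3]
opening: -0.004
gripper_force: 0.5
```

>>> {"op": "move_arm", "data": {
  "plan": [
    [[0,0.15,0],0,0],
    [[0,0.15,0],0,0],
    [[0,0.1,0],0,0],
    [[0,0.1,0],0,0],
    [[0,0,0],0,0]
  ]
}}

```text
t: 4.88
eef_pos: [489.1, -390.3, 313.7]
eef_rot: [0.999, -0.04, 0.0, 0.0]
ft_force: [0.5, 0.2, 0.2]
opening: -0.001
gripper_force: 0.2
```

```bash
python3 w.py
```

```text
t 4.88 unit TCP [  0.7 -10.5 313.7] tip z 140.7 yaw off deg 0.01 F unit [0.47 0.28 0.15] open -0.0 z [ 0. -0. -1.]
```

Creep on until the stop shows in the force.

>>> {"op": "move_arm", "data": {
  "plan": [
    [[0,0.1,0],0,0],
    [[0,0.1,0],0,0],
    [[0,0.1,0],0,0],
    [[0,0,0],0,0],
    [[0,0,0],0,0]
  ]
}}

```text
t: 5.3
eef_pos: [488.7, -396.1, 313.7]
eef_rot: [0.999, -0.04, 0.0, 0.0]
ft_force: [-0.5, 0.4, 0.1]
opening: -0.003
gripper_force: 0.0
```

```bash
python3 - <<'E'
from w import *
from h import proj
import cv2
for a in(.2,.3,.4,.44):
    k=C+[0,0,44]+R@(115*np.array([0,-np.sin(a),np.cos(a)])); print(a,proj("side",k).round(1))
s=camera("side")[170:260,240:350,::-1]
cv2.imwrite("pics/a3.png",cv2.resize(s,None,fx=5,fy=5,interpolation=cv2.INTER_CUBIC))
E
```

```text
t 5.3 unit TCP [  0.7 -16.3 313.7] tip z 140.7 yaw off deg 0.02 F unit [-0.58  0.38  0.09] open -0.0 z [ 0. -0. -1.]
0.2 [300.1 207.8]
0.3 [302.5 210.6]
0.4 [304.8 213.8]
0.44 [305.7 215.2]
```

View pics/a3.png

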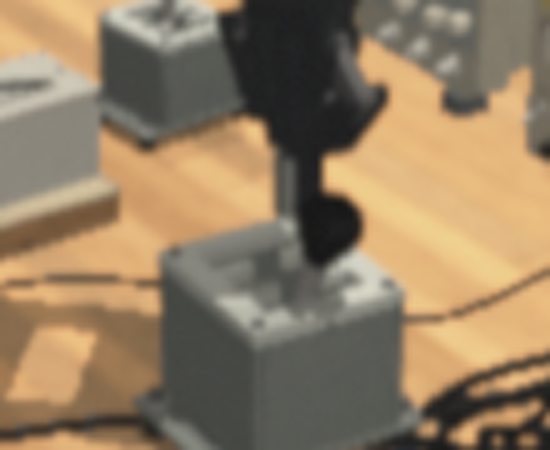

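The knob is now at crop (328,227), picture pixel (305.5,215), so across is about 0.43, close to the stop. I'll creep the last millimetres.

>>> {"op": "move_arm", "data": {
  "plan": [
    [[0,0.06,0],0,0],
    [[0,0.06,0],0,0],
    [[0,0.06,0],0,0],
    [[0,0,0],0,0],
    [[0,0,0],0,0]
  ]
}}

```text
t: 5.77
eef_pos: [488.4, -399.6, 313.7]
eef_rot: [0.999, -0.04, 0.0, 0.0]
ft_force: [-0.2, 0.8, 0.1]
opening: 0.004
gripper_force: 0.2
```

```bash
python3 w.py
```

```text
t 5.77 unit TCP [  0.7 -19.9 313.7] tip z 140.7 yaw off deg 0.02 F unit [-0.25  0.8   0.13] open 0.0 z [ 0. -0. -1.]
```

>>> {"op": "move_arm", "data": {
  "plan": [
    [[0,0.06,0],0,0],
    [[0,0.06,0],0,0],
    [[0,0,0],0,0],
    [[0,0,0],0,0],
    [[0,0,0],0,0]
  ]
}}

```text
t: 6.18
eef_pos: [488.2, -401.7, 313.5]
eef_rot: [0.999, -0.04, -0.0, -0.0]
ft_force: [0.7, 3.7, -1.6]
opening: 0.001
gripper_force: 1.7
```

```bash
python3 w.py
```

```text
t 6.18 unit TCP [  0.7 -21.9 313.5] tip z 140.5 yaw off deg 0.03 F unit [ 0.4   3.7  -1.58] open 0.0 z [-0.     0.001 -1.   ]
```

The force of 3.7 N exceeds the lever's friction, so the stop is reached. Now back off, go round behind the knob and down a few millimetres.

>>> {"op": "move_arm", "data": {
  "plan": [
    [[0,-0.5,0],0,0],
    [[0,-1,0],0,0],
    [[-0.8,0,0],0,0],
    [[-1,0,0],0,0],
    [[-1,0,0],0,0]
  ]
}}

```text
t: 6.6
eef_pos: [434.4, -366.8, 314.0]
eef_rot: [0.999, -0.039, 0.0, 0.001]
ft_force: [-0.2, 0.3, 0.1]
opening: 0.001
gripper_force: 0.0
```

>>> {"op": "move_arm", "data": {
  "plan": [
    [[-0.2,0.5,0.1],0,0],
    [[0,0.9,0.1],0,0],
    [[0,0.9,0],0,0],
    [[0,0.5,0],0,0],
    [[0,0,0],0,0]
  ]
}}

```text
t: 7.02
eef_pos: [426.3, -424.7, 309.9]
eef_rot: [0.999, -0.041, 0.0, 0.001]
ft_force: [-0.0, 0.8, -0.4]
opening: -0.003
gripper_force: 0.0
```

```bash
python3 - <<'E'
from w import *
import cv2
s=camera("side")[170:260,240:350,::-1]; t=camera("top")[150:240,290:400,::-1]
cv2.imwrite("pics/a4.png",cv2.resize(np.hstack([s,t]),None,fx=3.6,fy=3.6,interpolation=cv2.INTER_CUBIC))
E
```

```text
t 7.02 unit TCP [-59.2 -49.8 309.9] tip z 136.9 yaw off deg -0.06 F unit [-0.1   0.77 -0.4 ] open -0.0 z [ 0.001 -0.001 -1.   ]
```

View pics/a4.png

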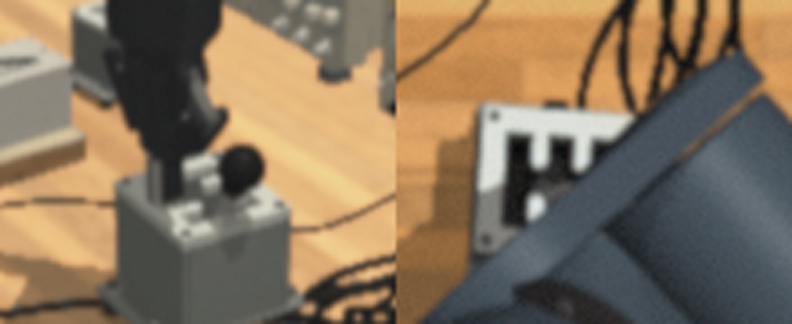

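The lever stays at the right-hand stop, with its knob at crop (240,170), and the fingers are behind it at (175,180). Now I push forward.

>>> {"op": "move_arm", "data": {
  "plan": [
    [[0.25,0,0],0,0],
    [[0.25,0,0],0,0],
    [[0.25,0,0],0,0],
    [[0.2,0,0],0,0],
    [[0.2,0,0],0,0]
  ]
}}

```text
t: 7.53
eef_pos: [450.0, -424.6, 309.7]
eef_rot: [0.999, -0.04, 0.0, 0.0]
ft_force: [0.1, -0.7, -0.6]
opening: 0.001
gripper_force: 0.0
```

>>> {"op": "move_arm", "data": {
  "plan": [
    [[0.15,0,0],0,0],
    [[0.15,0,0],0,0],
    [[0.15,0,0],0,0],
    [[0.15,0,0],0,0],
    [[0.15,0,0],0,0]
  ]
}}

```text
t: 7.95
eef_pos: [464.3, -426.2, 309.8]
eef_rot: [0.999, -0.04, -0.0, 0.0]
ft_force: [-2.7, -0.0, 1.2]
opening: 0.002
gripper_force: 1.1
```

>>> {"op": "move_arm", "data": {
  "plan": [
    [[0.15,0,0.02],0,0],
    [[0.15,0,0.02],0,0],
    [[0.15,0,0.02],0,0],
    [[0.15,0,0.02],0,0],
    [[0.15,0,0.02],0,0]
  ]
}}

```text
t: 8.37
eef_pos: [479.5, -427.3, 307.6]
eef_rot: [0.999, -0.04, -0.0, -0.0]
ft_force: [-2.3, -0.8, 1.7]
opening: -0.001
gripper_force: 1.1
```

```bash
python3 w.py
```

```text
t 8.37 unit TCP [ -6.  -48.1 307.6] tip z 134.6 yaw off deg 0.02 F unit [-2.2  -1.02  1.66] open -0.0 z [-0.  0. -1.]
```

>>> {"op": "move_arm", "data": {
  "plan": [
    [[0.15,0,0],0,0],
    [[0.15,0,0],0,0],
    [[0.15,0,0],0,0],
    [[0.1,0,0],0,0],
    [[0.1,0,0],0,0]
  ]
}}

```text
t: 8.78
eef_pos: [492.3, -428.2, 307.4]
eef_rot: [0.999, -0.04, -0.0, -0.0]
ft_force: [-2.2, 1.0, -0.7]
opening: -0.002
gripper_force: 1.1
```

>>> {"op": "move_arm", "data": {
  "plan": [
    [[0.08,0,0],0,0],
    [[0.06,0,0],0,0],
    [[0.06,0,0],0,0],
    [[0,0,0],0,0],
    [[0,0,0],0,0]
  ]
}}

```text
t: 9.2
eef_pos: [496.2, -428.7, 307.9]
eef_rot: [0.999, -0.04, 0.0, 0.0]
ft_force: [-1.1, 0.1, -1.5]
opening: -0.001
gripper_force: 0.3
```

```bash
python3 w.py
```

```text
t 9.2 unit TCP [ 10.8 -48.2 307.9] tip z 134.9 yaw off deg 0.02 F unit [-1.14 -0.01 -1.55] open -0.0 z [ 0.001 -0.    -1.   ]
```

>>> {"op": "move_arm", "data": {
  "plan": [
    [[0.06,0,0],0,0],
    [[0.06,0,0],0,0],
    [[0.06,0,0],0,0],
    [[0,0,0],0,0],
    [[0,0,0],0,0]
  ]
}}

```text
t: 9.62
eef_pos: [499.1, -429.1, 307.4]
eef_rot: [0.999, -0.04, -0.001, -0.0]
ft_force: [-8.2, 0.8, 1.2]
opening: -0.004
gripper_force: 4.3
```

```bash
python3 w.py
```

```text
t 9.62 unit TCP [ 13.7 -48.3 307.4] tip z 134.4 yaw off deg 0.02 F unit [-8.19  0.17  1.24] open -0.0 z [-0.003  0.001 -1.   ]
```

The push ends firmly at 8 N with the TCP at x = 13.7, about where the stop was expected. Next I withdraw straight back, then up and clear.

>>> {"op": "move_arm", "data": {
  "plan": [
    [[-0.3,0,0],0,0],
    [[-0.7,0,0],0,0],
    [[-1,0,0],0,0],
    [[-1,0,-0.3],0,0],
    [[-1,0,-0.9],0,0]
  ]
}}

```text
t: 10.03
eef_pos: [418.8, -422.0, 330.0]
eef_rot: [0.999, -0.04, -0.001, -0.001]
ft_force: [0.0, -0.6, 0.2]
opening: 0.001
gripper_force: 0.0
```

>>> {"op": "move_arm", "data": {
  "plan": [
    [[-1,0,-1],0,0],
    [[-1,0,-1],0,0],
    [[-1,0,-1],0,0],
    [[-1,0,-1],0,0],
    [[-1,0,0],0,0]
  ]
}}

```text
t: 10.45
eef_pos: [319.6, -414.9, 415.8]
eef_rot: [0.999, -0.04, 0.002, 0.003]
ft_force: [-0.6, -1.3, 0.6]
opening: -0.002
gripper_force: 0.0
```

>>> {"op": "move_arm", "data": {
  "plan": [
    [[-1,0,0],0,0],
    [[-1,0,0],0,0],
    [[-0.8,0,0],0,0],
    [[0,0,0],0,0],
    [[0,0,0],0,0]
  ]
}}

```text
t: 10.87
eef_pos: [264.2, -410.2, 412.2]
eef_rot: [0.999, -0.041, 0.001, 0.001]
ft_force: [0.2, 0.1, 0.2]
opening: -0.0
gripper_force: 0.0
```

```bash
python3 - <<'E'
from w import *
from h import proj
import cv2
for f in(.3,.36):
    a=.44;k=C+[0,0,44]+R@(115*np.array([np.sin(f),-np.sin(a)*np.cos(f),np.cos(a)*np.cos(f)])); print(f,proj("side",k).round(1),proj("top",k).round(1))
s=camera("side")[180:310,230:350,::-1]; t=camera("top")[165:295,295:435,::-1]
cv2.imwrite("pics/a5.png",cv2.resize(np.hstack([s,t]),None,fx=3,fy=3,interpolation=cv2.INTER_CUBIC))
E
```

```text
t 10.87 unit TCP [-221.9  -48.4  412.2] tip z 239.2 yaw off deg -0.05 F unit [0.19 0.13 0.17] open -0.0 z [ 0.001 -0.001 -1.   ]
0.3 [316.8 213.1] [360.1 183.6]
0.36 [318.8 213.1] [359.6 180.7]
```

View pics/a5.png

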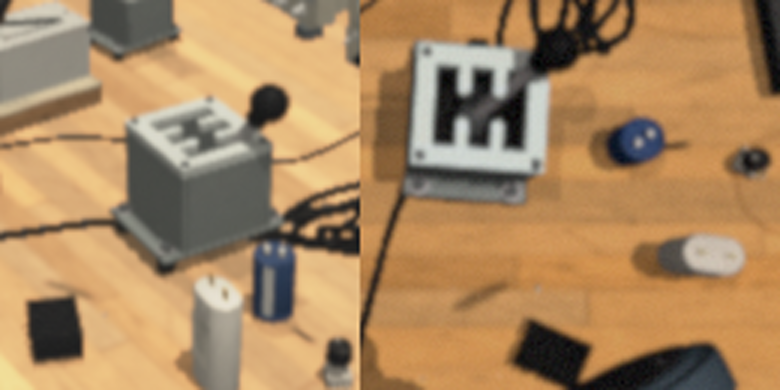

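The picture shows the knob at side pixel (319,214.5) and top pixel (360,181), matching third slot fully home. The heat sink and both capacitors have not moved.

```bash
python3 -c "
from rig import *
print(close_job())"
```

```text
the job is handed in; nothing more can be done
None
```

The lever was pushed right to its stop, then forward fully home into the third slot; the arm is clear, the heat sink and both capacitors did not move, and the job was handed in at about 11 s.

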